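# Change the tile jig over to the ordered mirror size

## Task

Change the glass bench's tile jig over to the size of mirror tile shown as the sample on the clipboard. Unscrew the clamp nut all the way (its thread is left-handed, so it loosens clockwise seen from above), then draw the forked strap out from under it and lay it in the tool tray; lift the stop out of its notch and drop it fully into the notch for the ordered size. Stack every tile of that size from the cutting board flat and squarely in the jig between the fence and the stop, and leave the tiles of the other size where they are.

Things in the scene. Friction and masses are not known exactly. Their poses are not given: they have to be found in the camera images.
- jig: Aluminium tile jig fixed on the bench, plate 192 x 205 x 12 mm (bed top at z = 12 mm). Origin: bench level under the middle of the bay. Fence at -x: 26 mm high above the bed, 50 mm wide in y, inner face at x = -46 mm. No walls on the y sides. A boss 44 x 50 mm at x = -15, y = 95 mm, 30 mm high above the bed, carries the 12 mm upright clamp stud.
- bay (a point): Bed-level middle of the bay, jig (0, 0, 12) mm, axes as the jig's. Tiles lie here with their length along x, at y = 0. Each notch leaves the tile's length plus 5 mm between fence and stop: the middle of a long tile comes to x = +1.5 mm, of a short one to x = -18.5 mm.
- rails (a point): Bed-level middle of the two notched steel rails, jig (86, 0, 12) mm. Rails run along x from 54 to 118 mm, at y = 18 to 26 and -26 to -18 mm, 26 mm high above the bed; three pairs of notches 13 mm wide (x), 11 mm deep, open upwards, at x = 66, 86 and 106 mm. The stop starts in the middle pair, which is for 70 mm tiles and not wanted today.
- notch_short (a point): Bed-level point, on the jig's centre line, of the notch pair nearest the fence (jig x = 66 mm): for the short 50 mm tiles. The stop's origin belongs here when set so.
- notch_long (a point): The notch farthest from the fence (jig x = 106 mm): for the long 90 mm tiles.
- nut (a joint): Turn of the brass clamp nut in rad: near 0 = tight, grows as it is turned CLOCKWISE seen from above (left-hand thread), stops at 6.0 = fully unscrewed. It rises 2.2 mm per rad with the washer under it (44 mm across, 1.5 mm above the strap at 0) and stays captive on its stud. Friction about 0.05 N m; it stays where it is left.
- nut_grip (a point): Centre of the nut's grip bar, 50 mm along the point's x, 14 mm thick along its y, 26 mm high (13 mm above and below this point), on the nut's axis. Below the bar is a round hub 24 mm across and 18 mm high standing on the washer. Turns and rises with the nut.
- strap: Loose steel hold-down strap, about 0.2 kg: flat bar 34 mm wide (x), from y = -62 to 130 mm, underside 30 mm and top 40 mm above the origin; centre of mass near y = 25 mm. A heel, 12 mm long, at the -y end goes down to z = 0. At the start its axes match the jig's, with its origin at jig (-15, 0, 12) mm, heel on the bed and fork on the boss.
- strap_fork (a point): Middle of the strap's fork slot, strap (0, 95, 35) mm, around the jig's stud at the start. Slot 16 mm wide, y = 85 to 130 mm, open to +y. Nibs 6 mm high on the fork tips catch behind the nut's washer until it has risen over 5 mm; then the strap slides out towards its own -y and is clear of the washer after 60 mm.
- strap_mid (a point): Middle of the strap's bar, at strap (0, 34, 35) mm.
- stop: Loose steel stop, 0.2 kg. Origin: underside, below its cross pin; axes start as the jig's. Block 30 mm wide (y), 26 mm high, x = -57 (face to the tiles) to 12 mm. Cross pin 9 x 64 mm (x, y), z = 17 to 26 mm, sits in a notch pair; lifted 10 mm it clears the rails. Black knob over the pin: 14 x 34 mm (x, y), z = 26 to 60 mm. Dropped fully in, its underside lies on the bed.
- long1: long mirror tile waiting on the plywood cutting board, whose top is 8 mm above the bench (may be absent): flat slab 90 x 40 x 8 mm (x, y, z), origin at the centre of its underside. Its long side starts roughly along world y.
- long2: long mirror tile waiting on the plywood cutting board, whose top is 8 mm above the bench (may be absent): flat slab 90 x 40 x 8 mm (x, y, z), origin at the centre of its underside. Its long side starts roughly along world y.
- long3: long mirror tile waiting on the plywood cutting board, whose top is 8 mm above the bench (may be absent): flat slab 90 x 40 x 8 mm (x, y, z), origin at the centre of its underside. Its long side starts roughly along world y.
- short1: short mirror tile waiting on the plywood cutting board, whose top is 8 mm above the bench (may be absent): flat slab 50 x 40 x 8 mm (x, y, z), origin at the centre of its underside. Its long side starts roughly along world y.
- short2: short mirror tile waiting on the plywood cutting board, whose top is 8 mm above the bench (may be absent): flat slab 50 x 40 x 8 mm (x, y, z), origin at the centre of its underside. Its long side starts roughly along world y.
- short3: short mirror tile waiting on the plywood cutting board, whose top is 8 mm above the bench (may be absent): flat slab 50 x 40 x 8 mm (x, y, z), origin at the centre of its underside. Its long side starts roughly along world y.
- sample_long: Sample of the long tile, 90 x 40 x 8 mm, glued to a slightly larger card, fixed; lies either on the clipboard or on the cardboard lid. Origin: centre of its underside.
- sample_short: Sample of the short tile, 50 x 40 x 8 mm, on its card, fixed; lies on the other of the two.
- order_mid (a point): Middle of the paper on the wooden clipboard (with a steel clip, 160 x 120 mm) beyond the jig: the sample lying here (within 50 mm) is the ordered size. The sample on the cardboard lid is not ordered.
- tray: Open grey tool tray, fixed, empty: 250 x 125 x 26 mm outside (x, y, z), walls and floor 4 mm. Origin: centre of its underside.
- tin: Bystander: closed tin, 90 mm across, 100 mm high. Origin: centre of its underside.
- cutter: Bystander: hand tool with wooden handle, 170 mm, lying near the robot.
- offcuts: Bystander: stack of glass offcuts, 100 x 70 x 30 mm. Origin: centre of its underside.
Not all that is in view belongs to the job. What is meant by the stop is not green or orange, and is the larger of those in its own colour.

How it is judged:
By the outcome, as a careful person would: the job done as asked, in the order asked, and still so for the second after the job is handed in, with the robot touching nothing.
Of long1, long2, long3 only 2 to 3 are there at a start; the rules pass over those that are not, and their reading is None.
Of short1, short2, short3 only 2 to 3 are there at a start; the rules pass over those that are not, and their reading is None.
At some moment in a run one of long1, long2, long3, short1, short2, short3 may be knocked a few centimetres aside while the robot is not near it.
Once in a run the grip may slacken for a moment while it holds something.
It also fails if it takes over 192 s, if anything falls off the work surface, if the arm or the gripper's body presses on something with over 40 N, if the wrist force passes 120 N, or if a joint passes its speed limit or range.

## Robot

A 6-joint arm with a two-finger parallel gripper is mounted at the origin on the work surface. World frame = base frame: x ahead of the robot, y to its left, z up, the work surface at z = 0. Lengths are in mm, angles in rad, forces in N, time in s.
With the tool pointing down it reaches from about 300 to 850 mm from the base axis. Payload 4.2 kg.
Tool frame: the origin (TCP) lies midway between the tips of the shut fingers; the grasp point (between the pads) lies 19 mm behind it; z points along the fingers, y is the line along which they close (so a half turn about z gives the same grasp; the last joint's range is limited). The gripper opens to 91 mm and grips with 3 to 60 N. Pads are 32 mm wide; open, the fingers measure 118 mm over their backs; the gripper's body (76 mm by 178 mm) begins 60 mm behind the grasp point.
Start: joints at [1.194, 0.32, 1.565, -0, 1.257, -0.02], TCP at [200.838, 538.802, 213.976] pointing down, gripper open.
Joint ranges: [-3.11, 3.11], [-0.84, 2.01], [0.21, 2.61], [-1.34, 4.49], [0.05, 2.63], [-2.56, 2.56]. Speed limits (rad/s): [2.57, 2.57, 3.14, 3.14, 3.14, 3.14].

## Interface

Orientations are given as [roll, pitch, yaw] about the fixed x, y, z axes, in that order (R = Rz(yaw) Ry(pitch) Rx(roll)).
In Python, from bench import bot gives the robot as it stands. The module is installed in compiled form; this text tells all that it offers.
- The arm moves only by the tool arm_command, never from a script. Its arguments are lists of equal length, an entry for each row: "slide": the shift along the tool's x, y, z in mm, a list of three; "spin": the turn about the tool's z in degrees. In form: {"slide": [[x, y, z], ...], "spin": [spin, ...]}. A call has 1 to 12 rows; each row shifts and turns the commanded pose from where the row before left it, along the tool's axes as they then stand; what a row does not reach is not made up. A row lasts 1/10 s, in which the tool goes at most 50 mm and 8.59 degrees, less where a joint would pass 70% of its speed; a pose out of reach is approached as far as the arm can. A call with a gripper value outside its range is refused whole. "fingers" is the closure in counts, from 0 (fully open) to 255 (shut), set as the call begins (left out, the last holds). The fingers move at their own pace and stop on an object; "newtons" is the grip in N (left out, the last holds). Time passes only in rows, so rows that do not move let the fingers close. It gives the time, the measured TCP pose, the force, the opening and the grip force at its end, in the units of the state.
- bot.get_state(): the state, without advancing time (a new reading comes with each control period).
- bot.capture(name): name is "side" or "top" or "wrist"; returns (picture, depth): 384x512x3 uint8, red, green, blue; 384x512 float32, mm along the optical axis (not along the pixel's ray), 0 where there is no reading.
- bot.get_calibration(name): a dict with "K" (3x3 intrinsics, pixels), "world_from_camera" (4x4, takes a point from camera to world coordinates). Camera axes: x right, y up, looking along -z (the intrinsics and any distortion apply to the point x, -y, -z); pixel columns grow to the right and rows downward; lengths in mm; the calibration is good to about 2 mm. A picture is of the moment at which its call begins: read the wrist's pose just before it. get_calibration takes no time and is no camera call; for the wrist camera it gives the pose at the moment of the call.
- bot.job_done(): hands the job in; it is judged then, once.
The state is a dict: "time_s": time; "joint_pos": joint angles; "qd": joint speeds; "tau": joint torques, N m; "tool_pos": TCP position; "tcp_rot": TCP orientation; "wrist_force": force on the tool from outside, world axes, zero at the start; "torque": the same for the moment, N m; "width": finger opening in mm; "grip_force": force on a finger pad.
Only numpy, scipy, OpenCV 4.12 (cv2) and the standard library are available. Lean on these libraries where they do the work, as an engineer would, in place of code of your own. Each camera call takes 0.05 s, during which the arm holds its last target. There are 200 camera calls.

## Working session

There is one attempt and no reset: what is moved stays moved. The work goes in short steps, Python scripts to look and compute and a tool call to move; the robot and the scene stay as the last step left them, time stands still between calls to the robot, and variables do not carry over. Pictures are saved under pics/ and viewed, at most 14 in all, crops included, and the job is handed in when it is done.

Besides the shell and the picture viewer there is one more tool, called after "Emit:" as name(argument=value, ...), one argument or row to a line, values as JSON. arm_command: Moves the arm, as the interface text tells. Its arguments: {"type":"object","properties":{"slide":{"type":"array","items":{"type":"array","items":{"type":"number"}}},"spin":{"type":"array","items":{"type":"number"}},"fingers":{"type":"number"},"newtons":{"type":"number"}},"required":["slide","spin"]}

```bash
mkdir -p pics
cat > h.py <<'E'
import numpy as np, cv2
from bench import bot
def cap(n,save=None):
    c=bot.get_calibration(n); p,d=bot.capture(n)
    if save: cv2.imwrite('pics/'+save+'.png',p[:,:,::-1])
    K=np.array(c['K']);T=np.array(c['world_from_camera'])
    v,u=np.mgrid[:384,:512]
    P=np.stack([(u-K[0,2])/K[0,0]*d,-(v-K[1,2])/K[1,1]*d,-d],-1)
    W=P@T[:3,:3].T+T[:3,3]; W[d==0]=np.nan
    return p,d,W,c
E
python3 - <<'E'
from h import *
for n in ['top','side']:
    p,d,W,c=cap(n,n+'0'); np.savez(n+'0.npz',p=p,W=W); print(n,[k for k in c],np.round(c['K'],1).tolist(),np.round(c['world_from_camera'],2).tolist())
    for k in c:
        if k not in('K','world_from_camera'): print(k,c[k])
print(bot.get_state())
E
```

```text
top ['K', 'world_from_camera'] [[487.9, 0.0, 264.3], [0.0, 487.9, 182.7], [0.0, 0.0, 1.0]] [[-0.03, 1.0, -0.05, 481.64], [-1.0, -0.03, -0.03, 8.28], [-0.03, 0.05, 1.0, 1222.75], [0.0, 0.0, 0.0, 1.0]]
side ['K', 'world_from_camera'] [[464.2, 0.0, 257.1], [0.0, 464.2, 183.2], [0.0, 0.0, 1.0]] [[0.87, 0.24, -0.42, 55.1], [-0.49, 0.46, -0.74, -865.56], [0.02, 0.86, 0.52, 714.54], [0.0, 0.0, 0.0, 1.0]]
{'time_s': 0.1, 'joint_pos': array([ 1.19399211e+00,  3.20175251e-01,  1.56552210e+00, -1.08056913e-05,
        1.25738614e+00, -2.00025383e-02]), 'qd': array([ 0.00168283, -0.00147203, -0.00308429, -0.00144565,  0.00080438,
        0.00026285]), 'tau': array([-9.45655620e-05, -4.13331199e+01, -2.32511687e+01,  7.28931092e-02,
        4.21202474e-02, -6.50489096e-05]), 'tool_pos': array([200.67871636, 538.37828359, 213.2481927 ]), 'tcp_rot': array([-3.14010191e+00, -1.95462745e-05,  2.78479430e+00]), 'wrist_force': array([-0.8906486 , -0.78858527, -0.80516304]), 'torque': array([-0.02603742,  0.01846827,  0.02227115]), 'grip_force': 0.0, 'width': 91.33290256300513}
```

View pics/top0.png

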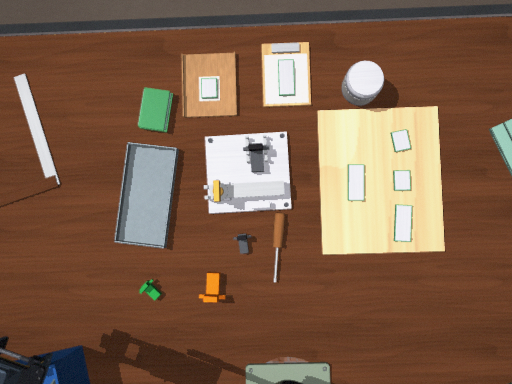

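View pics/side0.png

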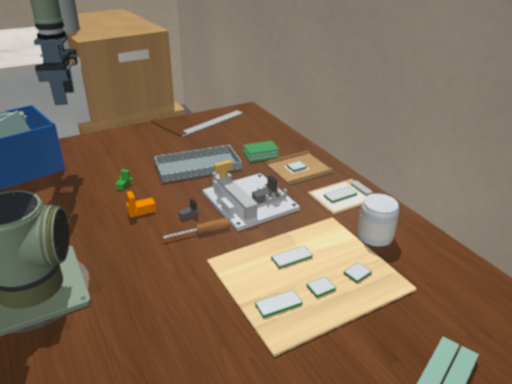

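Top view: the clipboard with the steel clip (287,75) carries a long sample, and the lid (210,85) a short one, so long is ordered. The long tiles are at (356,182) and (403,223), the shorts at (401,140) and (402,180). There are four stop candidates: black in the jig (257,155), small black (243,243), orange (212,287) and green (150,290). The larger black one at (257,155), sitting in the rails, fits the description. I'll confirm it in a crop.

Run:
```python
from h import *
z=np.load('top0.npz');p,W=z['p'],z['W']
cv2.imwrite('pics/crop1.png',cv2.resize(p[120:260,190:310,::-1],None,fx=4.2,fy=4.2,interpolation=cv2.INTER_CUBIC))
def rect(m,name):
    m=m.astype(np.uint8); n,l,s,c=cv2.connectedComponentsWithStats(m)
    for i in range(1,n):
        if s[i,4]<60: continue
        q=W[l==i]; r=cv2.minAreaRect(q[:,:2].astype(np.float32))
        print(name,c[i].round(),s[i,4],'ctr',np.round(r[0],1),'size',np.round(r[1],1),'ang',round(r[2],1),'z',np.round(np.nanmedian(q[:,2]),1))
Z=W[:,:,2]; v,u=np.mgrid[:384,:512]
board=(u>318)&(u<442)&(v>108)&(v<252)
print('board z',np.nanmedian(Z[board]))
b=np.nan_to_num(Z)
rect(board&(b>12.2),'tile')
g=p.astype(int); 
# mirror white area
rect(board&(g.min(-1)>150)&(np.ptp(g,axis=-1)<30),'white')
jig=(u>195)&(u<300)&(v>125)&(v<220)
bed=jig&(b>8)&(b<16); print('bed z',np.nanmedian(Z[bed]))
rect(jig&(b>7),'jigall')
rect(jig&(b>46)&(b<60)&(v>170),'strap')
rect(jig&(b>70),'nut')
rect((b>60)&jig&(v<170),'knob')
tr=(u>108)&(u<185)&(v>138)&(v<252); rect(tr&(b>14),'tray')
y=(g[:,:,0]>170)&(g[:,:,1]>120)&(g[:,:,2]<90)&jig
rect(y,'brass')
np.set_printoptions(linewidth=250)
print(Z[176:206:2,200:296:5].round())
```

```text
board z 8.869061552112953
tile [401. 140.] 332 ctr [ 641.9 -301.6] size [53.3 43.8] ang 8.8 z 16.9
tile [356. 182.] 620 ctr [ 538.9 -183.4] size [51.7 91.5] ang 87.8 z 16.6
tile [402. 180.] 336 ctr [ 539.9 -299.3] size [55.2 47.5] ang 4.0 z 16.7
tile [403. 223.] 616 ctr [ 436.  -299.2] size [46.9 92.3] ang 84.1 z 16.9
white [401. 140.] 265 ctr [nan nan] size [0. 0.] ang 0.0 z 17.1
white [356. 182.] 524 ctr [ 539.9 -186.2] size [36.2 84.5] ang 87.8 z 16.6
white [402. 180.] 276 ctr [ 541.1 -299.2] size [34.  46.5] ang 84.3 z 16.6
white [403. 223.] 512 ctr [ 436.7 -297. ] size [35.  85.9] ang 84.3 z 17.0
bed z 12.316571382614597
jigall [248. 172.] 6275 ctr [574.2  81.1] size [192.6 206.6] ang 1.6 z 13.7
jigall [279. 216.] 73 ctr [461.8   5.7] size [24.7 14.9] ang 88.2 z 23.4
strap [254. 189.] 855 ctr [527.7  68. ] size [ 38.6 151.8] ang 1.1 z 52.5
nut [255. 146.] 71 ctr [630.4  56.5] size [13.6 32. ] ang 3.9 z 72.9
nut [217. 190.] 176 ctr [526.3 148.8] size [21.6 49. ] ang 86.1 z 101.5
knob [256. 146.] 91 ctr [630.8  56.4] size [15.3 31.4] ang 0.2 z 72.3
tray [144. 195.] 727 ctr [525.4 
[... 887 characters left out ...]
  85.  57.  50.  53.  50.  48.  52.  51.  52.  54.  55.  51.  55.  16.  17.  -3.]
 [  2.  -1.  60.  98.  87.  58.  52.  51.  52.  52.  51.  54.  54.  56.  50.  51.  47.  15.  17.   3.]
 [  0.  55.  54. 104.  87.  60.  51.  58.  55.  51.  48.  15.  12.  13.  10.  10.  14.   8.  13.   2.]
 [ -1.  60.  50. 103.  88.  41.  40.   8.  10.  12.  12.  11.  13.  11.  12.   8.  11.  10.  13.  -1.]
 [  1.  -4.  40. 103.  91.  15.  10.  10.  12.   9.  10.  10.  12.  17.  10.  10.  12.   8.  11.   1.]
 [  2.   0.  11.  14.  12.  11.  11.  13.   9.  13.   9.  35.  42.  40.  13.   9.  12.  15.  12.   1.]
 [  3.   4.  11.  11.   9.  12.  11.   8.  11.   8.  38.  40.  37.  38.   8.  13.  15.  15.  13.   1.]]
```

View pics/crop1.png

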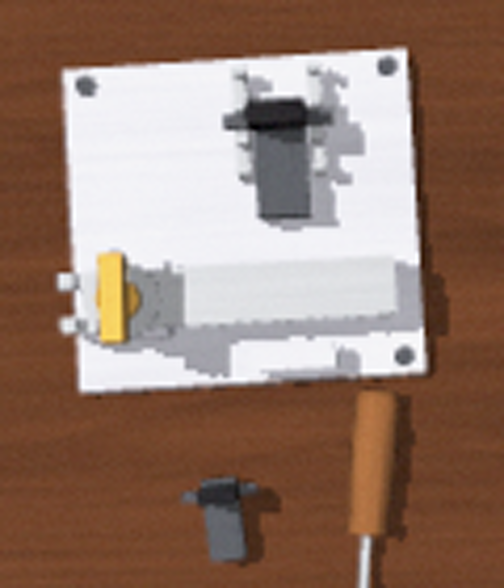

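The crop shows the black stop with its pin in the rails (knob at crop (277,117)) and the brass nut bar at (112,297). The black decoy at (222,520) is smaller, so the stop is the one in the jig. From nut and knob, the jig origin is about (544.3, 54.1) with yaw about 1.65°, and the separation is 138.7 mm against 139.3 expected. The next step is to go above the nut.

```bash
cat >> h.py <<'E'
def to(x,y,z,yaw=None):
    """tool-frame shift from current measured pose (deg yaw)"""
    s=bot.get_state(); p=s['tool_pos']; w=s['tcp_rot'][2]; d=np.array([x,y,z])-p
    t=np.array([np.cos(w)*d[0]+np.sin(w)*d[1], np.sin(w)*d[0]-np.cos(w)*d[1], -d[2]])
    sp=None if yaw is None else (np.degrees(w)-yaw+180)%360-180
    print('shift',t.round(1),'spin',None if sp is None else round(sp,2),'| at',p.round(1),round(np.degrees(w),2),'t',round(s['time_s'],2),'F',s['wrist_force'].round(1),'M',s['torque'].round(2),'w',round(s['width'],1),'j',s['joint_pos'].round(2))
J0=np.array([544.3,54.1]); JY=np.radians(1.65)
def jw(x,y):
    c,s=np.cos(JY),np.sin(JY); return J0+[c*x-s*y,s*x+c*y]
E
python3 - <<'E'
from h import *
to(526,149,215,176)
c=bot.get_calibration('wrist');print(np.round(c['K'],1).tolist(),np.round(c['world_from_camera'],2).tolist())
E
```

```text
shift [-440.8 -251.2   -1.8] spin -16.44 | at [200.7 538.4 213.2] 159.56 t 0.1 F [-0.9 -0.8 -0.8] M [-0.03  0.02  0.02] w 91.3 j [ 1.19  0.32  1.57 -0.    1.26 -0.02]
[[267.0, 0.0, 256.6], [0.0, 267.0, 191.0], [0.0, 0.0, 1.0]] [[0.35, -0.9, -0.26, 126.87], [0.94, 0.34, 0.1, 564.54], [-0.0, -0.28, 0.96, 384.24], [0.0, 0.0, 0.0, 1.0]]
```

Emit:
arm_command(
  slide=[
    [-37,-21,0],
    [-37,-21,0],
    [-37,-21,0],
    [-37,-21,0],
    [-37,-21,0],
    [-37,-21,0],
    [-37,-21,0],
    [-37,-21,0],
    [-37,-21,0],
    [-37,-21,0],
    [-37,-21,0],
    [-34,-20,0],
  ],
  spin=[0,0,0,0,0,0,0,0,0,0,0,0],
)

```text
time_s: 1.3
tool_pos: [527.2, 147.8, 213.6]
tcp_rot: [-3.141, -0.0, 2.784]
wrist_force: [0.3, 1.1, 0.3]
width: 91.4
grip_force: 0.0
```

Emit:
arm_command(
  slide=[
    [0,0,0],
    [0,0,0],
    [0,0,0],
    [0,0,0],
  ],
  spin=[-8.4,-8.0,0,0],
)

```text
time_s: 1.7
tool_pos: [526.2, 149.6, 213.7]
tcp_rot: [-3.142, -0.001, 3.068]
wrist_force: [0.1, -0.3, 0.4]
width: 91.2
grip_force: 0.0
```

Run:
```python
from h import *
to(526,149,215,176)
p,d,W,c=cap('wrist','w1'); np.savez('w1.npz',p=p,W=W)
Z=np.nan_to_num(W[:,:,2])
def rect(m,name,mn=150):
    n,l,s,cc=cv2.connectedComponentsWithStats(m.astype(np.uint8))
    for i in range(1,n):
        if s[i,4]<mn: continue
        q=W[l==i]; r=cv2.minAreaRect(q[:,:2].astype(np.float32))
        print(name,cc[i].round(),s[i,4],'ctr',np.round(r[0],1),'size',np.round(r[1],1),'ang',round(r[2],1),'z',np.round(np.nanmedian(q[:,2]),1))
rect((Z>90)&(Z<112),'nut'); rect((Z>62)&(Z<76),'knob'); rect((Z>46)&(Z<57),'strap'); rect((Z>7)&(Z<17),'bed',2000)
```

```text
shift [ 0.1 -0.6 -1.3] spin -0.2 | at [526.2 149.6 213.7] 175.8 t 1.7 F [ 0.1 -0.3  0.4] M [ 0.04  0.05 -0.02] w 91.2 j [ 0.26  0.28  1.63  0.    1.24 -1.24]
nut [258. 188.] 568 ctr [527.8 149.7] size [49.7 14. ] ang 0.1 z 102.8
strap [190. 185.] 2805 ctr [530.8  64.1] size [ 34.5 143.6] ang 1.6 z 52.4
bed [ 41. 158.] 12946 ctr [ 496.5 -179.5] size [167.6 261.4] ang 89.6 z 8.5
bed [207. 154.] 3354 ctr [499.1  78.6] size [ 39.7 205.5] ang 1.7 z 12.4
bed [235. 222.] 5196 ctr [612.8  81.7] size [108.5 206.4] ang 0.9 z 12.4
```

View pics/w1.png

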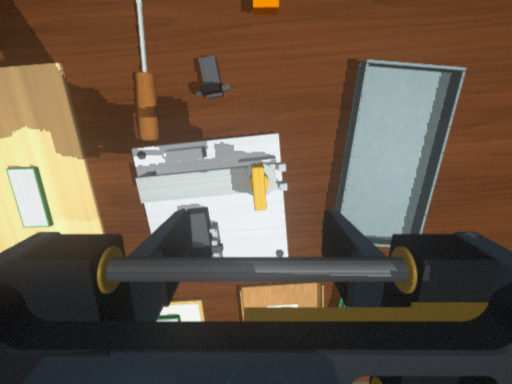

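The wrist view shows the nut bar at (258,188). It measures 49.7 x 14.0 mm at angle 0.1°, centre (527.8, 149.7), top z 103, with the strap top at z 52.4, which all matches the given sizes. Next I descend on the bar and grip it.

Emit:
arm_command(
  slide=[
    [0,0,0],
    [-1.6,0.1,35],
    [0,0,40],
    [0,0,35],
    [0,0,24],
    [0,0,0],
    [0,0,0],
  ],
  spin=[-4.1,0,0,0,0,0,0],
)

```text
time_s: 2.45
tool_pos: [528.3, 150.0, 80.4]
tcp_rot: [3.141, 0.0, -3.141]
wrist_force: [0.6, -0.2, 0.8]
width: 90.9
grip_force: 0.0
```

Emit:
arm_command(
  slide=[
    [0,0,0],
    [0,0,0],
    [0,0,0],
    [0,0,0],
    [0,0,0],
    [0,0,0],
    [0,0,0],
    [0,0,0],
  ],
  spin=[0,0,0,0,0,0,0,0],
  fingers=255,
  newtons=25,
)

```text
time_s: 3.25
tool_pos: [528.0, 149.7, 79.9]
tcp_rot: [3.142, -0.0, -3.141]
wrist_force: [-0.2, 0.5, 0.1]
width: 29.8
grip_force: 0.0
```

Emit:
arm_command(
  slide=[
    [0,0,0],
    [0,0,0],
    [0,0,0],
    [0,0,0],
  ],
  spin=[0,0,0,0],
)

```text
time_s: 3.65
tool_pos: [528.0, 151.5, 80.0]
tcp_rot: [3.138, 0.0, 3.141]
wrist_force: [-0.8, 6.1, 0.1]
width: 13.9
grip_force: 25.0
```

Emit:
arm_command(
  slide=[
    [0,0,-0.29],
    [0,0,-0.29],
    [0,0,-0.29],
    [0,0,-0.29],
  ],
  spin=[7.5,7.5,7.5,7.5],
)

```text
time_s: 4.05
tool_pos: [527.9, 151.1, 81.1]
tcp_rot: [3.14, -0.001, 2.613]
wrist_force: [-0.8, 4.7, -0.6]
width: 13.6
grip_force: 25.0
```

Emit:
arm_command(
  slide=[
    [0.9,1.5,0],
    [0,0,-0.29],
    [0,0,-0.29],
    [0,0,-0.29],
    [0,0,-0.29],
    [0,0,-0.29],
    [0,0,-0.29],
    [0,0,-0.29],
    [0,0,-0.29],
    [0,0,-0.29],
    [0,0,-0.29],
  ],
  spin=[0,7.5,7.5,7.5,7.5,7.5,7.5,7.5,7.5,7.5,7.5],
)

```text
time_s: 5.15
tool_pos: [526.9, 151.0, 84.0]
tcp_rot: [-3.14, 0.002, 1.308]
wrist_force: [-1.6, 0.0, 2.5]
width: 14.1
grip_force: 25.0
```

Emit:
arm_command(
  slide=[
    [0,0,-0.29],
    [0,0,-0.29],
    [0,0,-0.29],
    [0,0,-0.29],
    [0,0,-0.29],
    [0,0,-0.29],
    [0,0,-0.29],
    [0,0,-0.29],
    [0,0,-0.29],
    [0,0,-0.29],
    [0,0,0],
    [0,0,0],
  ],
  spin=[7.5,7.5,7.5,7.5,7.5,7.5,7.5,7.5,7.5,7.5,0,0],
)

```text
time_s: 6.35
tool_pos: [526.5, 151.7, 86.8]
tcp_rot: [-3.141, 0.003, 0.005]
wrist_force: [-6.0, 3.2, 3.5]
width: 14.1
grip_force: 25.0
```

Run:
```python
from h import *
to(528,151.5,80,0)
```

```text
shift [1.5 0.2 6.8] spin 0.29 | at [526.5 151.7  86.8] 0.29 t 6.35 F [-6.   3.2  3.5] M [ 0.58  1.12 -0.02] w 14.1 j [0.26 0.39 1.81 0.   0.95 1.82]
```

Emit:
arm_command(
  slide=[
    [0,0,0],
    [0,0,0],
    [0,0,0],
    [0,0,0],
    [0,0,-20],
    [0,0,-20],
    [0,0,0],
  ],
  spin=[0,0,0,0,0,0,0],
  fingers=143,
)

```text
time_s: 7.05
tool_pos: [530.1, 151.8, 129.4]
tcp_rot: [-3.14, -0.006, 0.002]
wrist_force: [0.0, 0.2, -0.4]
width: 40.3
grip_force: 0.0
```

Emit:
arm_command(
  slide=[
    [0,0,0],
    [0,0,0],
    [0,0,0],
    [0,0,0],
    [0,0,0],
    [0,0,0],
    [0,0,0],
    [0,0,0],
    [0,0,0],
    [0,0,0],
    [0,0,0],
    [0,0,0],
  ],
  spin=[-8.5,-8.5,-8.5,-8.5,-8.5,-8.5,-8.5,-8.5,-8.5,-8.5,-8.5,-8.5],
)

```text
time_s: 8.25
tool_pos: [527.6, 151.2, 125.8]
tcp_rot: [-3.14, 0.0, 1.788]
wrist_force: [-0.9, -0.2, -0.5]
width: 40.2
grip_force: 0.0
```

Emit:
arm_command(
  slide=[
    [0,0,0],
    [0,0,0],
    [0,0,0],
    [0,0,0],
    [0,0,0],
    [0,0,0],
    [0,0,0],
    [0,0,0],
    [0,0,0],
    [0,0,0],
    [0,0,0],
  ],
  spin=[-8.5,-8.5,-8.5,-8.5,-8.5,-8.5,-8.5,-8.5,-8.5,-1.5,0],
)

```text
time_s: 9.35
tool_pos: [527.7, 151.3, 126.3]
tcp_rot: [-3.141, -0.001, 3.141]
wrist_force: [-0.3, 0.0, 0.4]
width: 40.4
grip_force: 0.0
```

Run:
```python
from h import *
to(526.5,151.5,87,180.29)
```

```text
shift [ 1.2  0.2 39.3] spin -0.35 | at [527.7 151.3 126.3] 179.94 t 9.35 F [-0.3  0.   0.4] M [ 0.03 -0.01 -0.02] w 40.4 j [ 0.26  0.35  1.76  0.    1.04 -1.31]
```

Emit:
arm_command(
  slide=[
    [1.2,0.2,20],
    [0,0,19],
    [0,0,0],
    [0,0,0],
  ],
  spin=[0,0,0,0],
)

```text
time_s: 9.75
tool_pos: [526.8, 151.6, 87.9]
tcp_rot: [-3.142, -0.0, 3.141]
wrist_force: [0.8, 0.2, 0.6]
width: 39.8
grip_force: 0.0
```

Emit:
arm_command(
  slide=[
    [0,0,0],
    [0,0,0],
    [0,0,0],
    [0,0,0],
    [0,0,0],
    [0,0,-0.29],
    [0,0,-0.29],
    [0,0,-0.29],
    [0,0,-0.29],
    [0,0,-0.29],
    [0,0,-0.29],
    [0,0,-0.29],
  ],
  spin=[0,0,0,0,0,7.5,7.5,7.5,7.5,7.5,7.5,7.5],
  fingers=255,
)

```text
time_s: 10.95
tool_pos: [527.1, 151.8, 90.5]
tcp_rot: [3.141, 0.0, 2.221]
wrist_force: [0.2, -0.0, 2.4]
width: 13.8
grip_force: 25.0
```

Emit:
arm_command(
  slide=[
    [0,0,-0.29],
    [0,0,-0.29],
    [0,0,-0.29],
    [0,0,-0.29],
    [0,0,-0.29],
    [0,0,-0.29],
    [0,0,-0.29],
    [0,0,-0.29],
    [0,0,-0.29],
    [0,0,-0.29],
    [0,0,-0.29],
  ],
  spin=[7.5,7.5,7.5,7.5,7.5,7.5,7.5,7.5,7.5,7.5,7.5],
)

```text
time_s: 12.05
tool_pos: [527.2, 151.8, 93.6]
tcp_rot: [3.141, -0.001, 0.781]
wrist_force: [0.3, -0.1, 1.9]
width: 13.8
grip_force: 25.0
```

Run:
```python
from h import *
to(526.5,151.5,87,0)
```

```text
shift [-0.7 -0.3  6.6] spin 44.76 | at [527.2 151.8  93.6] 44.76 t 12.05 F [ 0.3 -0.1  1.9] M [-0.1   0.17  0.05] w 13.8 j [ 0.26  0.38  1.8  -0.    0.96  1.05]
```

Emit:
arm_command(
  slide=[
    [0,0,-0.29],
    [0,0,-0.29],
    [0,0,-0.29],
    [0,0,-0.1],
    [0,0,-0.1],
    [0,0,0],
    [0,0,0],
  ],
  spin=[7.5,7.5,7.5,3,3,0,0],
)

```text
time_s: 12.75
tool_pos: [527.2, 151.7, 94.7]
tcp_rot: [3.141, -0.001, 0.291]
wrist_force: [0.2, 0.2, 3.8]
width: 13.8
grip_force: 25.0
```

Run:
```python
from h import *
to(526.5,151.5,87,0)
```

```text
shift [-0.7  0.   7.7] spin 16.66 | at [527.2 151.7  94.7] 16.66 t 12.75 F [0.2 0.2 3.8] M [-0.04  0.13  0.44] w 13.8 j [ 0.26  0.38  1.8  -0.    0.96  1.54]
```

Emit:
arm_command(
  slide=[
    [0,0,0],
    [0,0,0],
    [0,0,0],
  ],
  spin=[2,0,0],
)

```text
time_s: 13.05
tool_pos: [527.2, 151.7, 94.6]
tcp_rot: [3.141, -0.001, 0.256]
wrist_force: [-0.0, 0.4, 5.2]
width: 14.2
grip_force: 25.3
```

Run:
```python
from h import *
to(526.5,151.5,87,0)
```

```text
shift [-0.7  0.   7.6] spin 14.69 | at [527.2 151.7  94.6] 14.69 t 13.05 F [-0.   0.4  5.2] M [-0.03  0.12  0.83] w 14.2 j [ 0.26  0.38  1.8  -0.    0.96  1.57]
```

The nut is at its stop after 343°, with torque rising to 0.83 N·m. I release it, lift clear and turn towards the strap.

Emit:
arm_command(
  slide=[
    [0,0,0],
    [0,0,0],
    [0,0,0],
    [0,0,0],
    [0,0,0],
    [0,0,0],
    [0,0,-20],
    [0,0,-25],
    [0,0,0],
  ],
  spin=[-2,0,0,0,0,0,0,0,0],
  fingers=100,
)

```text
time_s: 13.95
tool_pos: [529.0, 152.3, 142.3]
tcp_rot: [3.142, -0.007, 0.289]
wrist_force: [0.3, -0.0, 0.0]
width: 55.5
grip_force: 0.0
```

Emit:
arm_command(
  slide=[
    [0,0,0],
    [0,0,0],
    [0,0,0],
    [0,0,0],
    [0,0,0],
    [0,0,0],
    [0,0,0],
    [0,0,0],
    [0,0,0],
    [0,0,0],
  ],
  spin=[-8.5,-8.5,-8.5,-8.5,-8.5,-8.5,-8.5,-8.5,-7,0],
)

```text
time_s: 14.95
tool_pos: [526.3, 151.5, 138.3]
tcp_rot: [-3.14, 0.0, 1.598]
wrist_force: [0.2, 0.8, 0.6]
width: 55.6
grip_force: 0.0
```

```bash
sed -i 's/^J0=.*/J0=np.array([544.9,57.0]); JY=np.radians(1.65)/' h.py
python3 - <<'E'
from h import *
to(529.3,91.8,40,91.65)
p,d,W,c=cap('wrist','w2'); Z=np.nan_to_num(W[:,:,2])
for lo,hi,n in((46,57,'strap'),(98,125,'nut'),(62,76,'knob')):
    k,l,s,cc=cv2.connectedComponentsWithStats(((Z>lo)&(Z<hi)).astype(np.uint8))
    for i in range(1,k):
        if s[i,4]<150: continue
        q=W[l==i]; r=cv2.minAreaRect(q[:,:2].astype(np.float32)); print(n,cc[i].round(),s[i,4],np.round(r[0],1),np.round(r[1],1),round(r[2],1),np.nanmedian(q[:,2]).round(1))
E
```

```text
shift [-59.8   1.4  98.3] spin -0.12 | at [526.3 151.5 138.3] 91.53 t 14.95 F [0.2 0.8 0.6] M [-0.13  0.04 -0.1 ] w 55.6 j [0.26 0.34 1.74 0.   1.06 0.23]
strap [  5. 163.] 329 [279.8 176.2] [33.8  4.2] 89.5 51.1
strap [258. 242.] 932 [528.8  99.2] [33.5 38.2] 2.1 52.4
strap [257. 294.] 777 [531.   31.7] [33.4 35. ] 0.9 52.3
nut [258. 215.] 1427 [527.6 150. ] [49.8 14.4] 17.2 115.6
knob [255. 190.] 655 [524.1 160.3] [43.5 21.5] 18.0 72.0
```

Emit:
arm_command(
  slide=[
    [-30,0.7,0],
    [-29.8,0.7,0],
    [0,0,40],
    [0,0,35],
    [0,0,23],
    [0,0,0],
  ],
  spin=[0,0,0,0,0,0],
)

```text
time_s: 15.6
tool_pos: [528.7, 91.5, 39.0]
tcp_rot: [-3.138, 0.001, 1.595]
wrist_force: [0.5, 0.3, 0.2]
width: 55.2
grip_force: 0.0
```

Emit:
arm_command(
  slide=[
    [0,0,0],
    [0,0,0],
    [0,0,0],
    [0,0,0],
    [0,0,0],
    [0,0,0],
  ],
  spin=[0,0,0,0,0,0],
  fingers=255,
  newtons=40,
)

```text
time_s: 16.2
tool_pos: [529.8, 92.0, 41.6]
tcp_rot: [3.141, -0.0, 1.598]
wrist_force: [-0.8, -0.1, 1.7]
width: 33.8
grip_force: 40.0
```

Emit:
arm_command(
  slide=[
    [0,0,-2],
    [0,0,-2],
    [0,0,0],
  ],
  spin=[0,0,0],
)

```text
time_s: 16.5
tool_pos: [529.9, 91.9, 45.3]
tcp_rot: [3.141, -0.0, 1.598]
wrist_force: [0.9, 0.2, -1.8]
width: 33.6
grip_force: 40.0
```

Run:
```python
from h import *
to(526.5,151.5,87,0)
```

```text
shift [ 59.7  -1.8 -41.7] spin 91.56 | at [529.9  91.9  45.3] 91.56 t 16.5 F [ 0.9  0.2 -1.8] M [-0.02  0.06  0.02] w 33.6 j [0.15 0.43 1.88 0.   0.84 0.12]
```

Emit:
arm_command(
  slide=[
    [-8,0,0],
    [-12,0,0],
    [-12,0,0],
    [-12,0,0],
    [-12,0,0],
    [-12,0,0],
    [-12,0,0],
    [0,0,0],
  ],
  spin=[0,0,0,0,0,0,0,0],
)

```text
time_s: 17.3
tool_pos: [532.1, 10.3, 45.2]
tcp_rot: [3.141, 0.0, 1.596]
wrist_force: [0.5, 0.8, -1.1]
width: 33.8
grip_force: 40.0
```

Run:
```python
from h import *
to(525,334,140,171.5)
cap('side','s2')
```

```text
shift [323.8   1.1 -94.8] spin -80.05 | at [532.1  10.3  45.2] 91.45 t 17.3 F [ 0.5  0.8 -1.1] M [0.   0.06 0.02] w 33.8 j [-0.    0.42  1.89 -0.    0.83 -0.03]
```

View pics/s2.png

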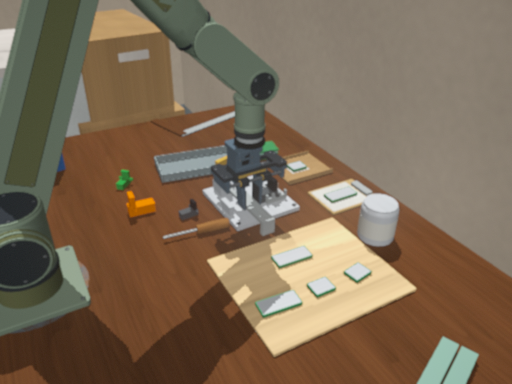

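Side view: the strap hangs in the gripper, drawn clear of the nut, with the heel at (267,228). I lift it, carry it to the tray and turn it.

Emit:
arm_command(
  slide=[
    [0,0,-15],
    [0,0,-30],
    [0,0,-30],
    [0,0,-30],
    [0,0,-25],
    [0,0,0],
    [20,0,0],
    [35,0,0],
    [40,0.2,0],
    [40,0.2,0],
    [40,0.2,0],
    [40,0.2,0],
  ],
  spin=[0,0,0,0,0,0,0,0,0,0,0,0],
)

```text
time_s: 18.55
tool_pos: [525.8, 228.5, 173.4]
tcp_rot: [-3.139, 0.001, 1.598]
wrist_force: [0.2, -0.3, -2.2]
width: 33.6
grip_force: 40.0
```

Emit:
arm_command(
  slide=[
    [40,0.2,0],
    [35,0.2,0],
    [20,0,0],
    [14,0,0],
    [0,0,0],
  ],
  spin=[0,0,0,0,0],
)

```text
time_s: 19.05
tool_pos: [524.0, 336.7, 174.2]
tcp_rot: [-3.141, 0.001, 1.599]
wrist_force: [-0.5, 0.1, -0.7]
width: 33.8
grip_force: 40.0
```

Emit:
arm_command(
  slide=[
    [0,0,0],
    [0,0,0],
    [0,0,0],
    [0,0,0],
    [0,0,0],
    [0,0,0],
    [0,0,0],
    [0,0,0],
    [0,0,0],
    [0,0,0],
    [0,0,0],
    [0,0,0],
  ],
  spin=[-5,-7.5,-7.5,-7.5,-7.5,-7.5,-7.5,-7.5,-7.5,-7.5,-5,-2.5],
)

```text
time_s: 20.25
tool_pos: [524.5, 333.6, 175.1]
tcp_rot: [-3.14, -0.0, 2.995]
wrist_force: [-0.7, -0.1, -1.9]
width: 33.4
grip_force: 40.0
```

Run:
```python
from h import *
to(525,334,37,171.5)
p,d,W,c=cap('top','t2'); cv2.imwrite('pics/t2c.png',cv2.resize(p[100:260,80:300,::-1],None,fx=3,fy=3))
Z=np.nan_to_num(W[:,:,2]); v,u=np.mgrid[:384,:512]
p,d,W,c=cap('wrist','w3')
```

```text
shift [ -0.4   0.5 138.1] spin 0.1 | at [524.5 333.6 175.1] 171.6 t 20.25 F [-0.7 -0.1 -1.9] M [-0.02  0.03 -0.01] w 33.4 j [ 0.55  0.42  1.51 -0.    1.21 -0.88]
```

View pics/w3.png

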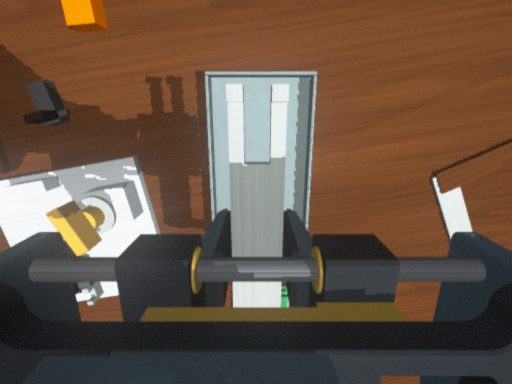

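The wrist view shows the strap (fork tips at (235,90) and (280,90)) over the middle of the tray, between its walls at x = 210 and 312. I lower it.

Emit:
arm_command(
  slide=[
    [0,0,20],
    [0,0,30],
    [0,0,30],
    [0,0,30],
    [0,0,20],
    [0,0,5],
    [0,0,0],
  ],
  spin=[0,0,0,0,0,0,0],
)

```text
time_s: 21.05
tool_pos: [524.3, 334.9, 39.8]
tcp_rot: [-3.14, -0.001, 2.993]
wrist_force: [0.1, -0.4, -1.5]
width: 34.0
grip_force: 40.0
```

Emit:
arm_command(
  slide=[
    [0,0,2],
    [0,0,2],
    [0,0,0],
  ],
  spin=[0,0,0],
)

```text
time_s: 21.35
tool_pos: [524.7, 336.0, 37.0]
tcp_rot: [3.141, 0.001, 2.994]
wrist_force: [-0.1, 0.2, -2.5]
width: 33.7
grip_force: 40.0
```

Run:
```python
from h import *
to(525,334,37,171.5)
```

```text
shift [-0.6 -2.  -0. ] spin 0.05 | at [524.7 336.   37. ] 171.55 t 21.35 F [-0.1  0.2 -2.5] M [ 0.1   0.07 -0.02] w 33.7 j [ 0.55  0.55  1.68  0.    0.92 -0.87]
```

Emit:
arm_command(
  slide=[
    [0,0,2],
    [0,0,1.5],
    [0,0,0],
  ],
  spin=[0,0,0],
)

```text
time_s: 21.65
tool_pos: [524.4, 336.0, 33.2]
tcp_rot: [3.141, 0.0, 2.994]
wrist_force: [-2.0, 0.0, 2.1]
width: 33.5
grip_force: 40.0
```

Emit:
arm_command(
  slide=[
    [0,0,0],
    [0,0,0],
    [0,0,0],
    [0,0,0],
    [0,0,0],
    [0,0,-10],
    [0,0,-30],
    [0,0,-40],
    [0,0,-40],
    [0,0,-30],
    [0,0,0],
  ],
  spin=[0,0,0,0,0,0,0,0,0,0,0],
  fingers=90,
)

```text
time_s: 22.75
tool_pos: [526.8, 337.4, 189.0]
tcp_rot: [3.134, 0.009, 2.994]
wrist_force: [0.1, -0.3, -0.4]
width: 58.8
grip_force: 0.0
```

Run:
```python
from h import *
q=jw(86,0); to(q[0],q[1],170,91.65)
p,d,W,c=cap('top','t3'); cv2.imwrite('pics/t3c.png',cv2.resize(p[100:260,100:300,::-1],None,fx=3,fy=3))
```

```text
shift [-143.7 -259.6   19. ] spin 79.9 | at [526.8 337.4 189. ] 171.55 t 22.75 F [ 0.1 -0.3 -0.4] M [ 0.03 -0.05 -0.01] w 58.8 j [ 0.55  0.41  1.49  0.    1.23 -0.87]
```

View pics/t3c.png

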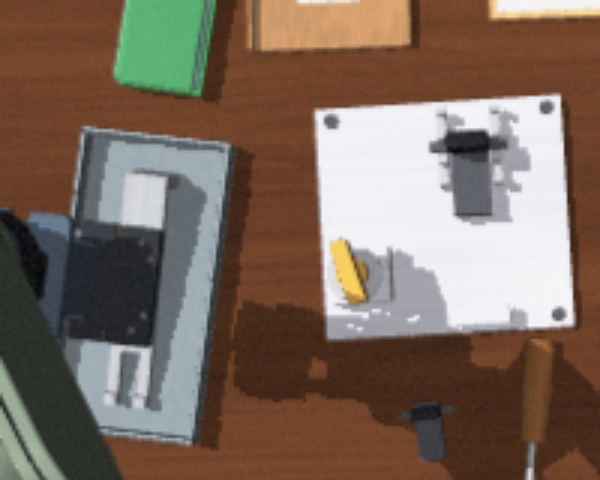

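The crop shows the strap inside the tray, with its heel end at (145,200) and fork at (130,370). Next is the stop.

Emit:
arm_command(
  slide=[
    [-20,-37,0],
    [-20,-37,0],
    [-20,-37,0],
    [-20,-37,0],
    [-20,-37,0],
    [-20,-37,0],
    [-23,-37,0],
    [0,0,0],
  ],
  spin=[0,0,0,0,0,0,0,0],
)

```text
time_s: 23.6
tool_pos: [628.6, 53.7, 181.1]
tcp_rot: [-3.139, -0.001, 2.989]
wrist_force: [-1.1, 0.6, 0.1]
width: 59.0
grip_force: 0.0
```

Emit:
arm_command(
  slide=[
    [0,0,0],
    [0,0,0],
    [0,0,0],
    [0,0,0],
    [0,0,0],
    [0,0,0],
    [0,0,0],
    [0,0,0],
    [0,0,0],
    [0,0,0],
    [0,0,0],
  ],
  spin=[8,8,8,8,8,8,8,8,8,8,0],
)

```text
time_s: 24.7
tool_pos: [626.8, 59.3, 181.6]
tcp_rot: [-3.139, -0.0, 1.599]
wrist_force: [0.4, -0.8, -0.4]
width: 58.9
grip_force: 0.0
```

```bash
cat >> h.py <<'E'
def rects(W,lo,hi,n,mn=150,win=None):
    Z=np.nan_to_num(W[:,:,2]); m=(Z>lo)&(Z<hi)
    if win: m&=(W[:,:,0]>win[0])&(W[:,:,0]<win[1])&(W[:,:,1]>win[2])&(W[:,:,1]<win[3])
    k,l,s,cc=cv2.connectedComponentsWithStats(m.astype(np.uint8))
    for i in range(1,k):
        if s[i,4]<mn: continue
        q=W[l==i]; r=cv2.minAreaRect(q[:,:2].astype(np.float32)); print(n,cc[i].round(),s[i,4],np.round(r[0],1),np.round(r[1],1),round(r[2],1),'z',np.nanmedian(q[:,2]).round(1))
E
python3 - <<'E'
from h import *
q=jw(86,0); to(q[0],q[1],43,91.65)
p,d,W,c=cap('wrist','w4')
rects(W,64,80,'knob'); rects(W,32,43,'pin/blk'); rects(W,6,17,'bed',2000)
E
```

```text
shift [  0.    4.  138.6] spin -0.04 | at [626.8  59.3 181.6] 91.61 t 24.7 F [ 0.4 -0.8 -0.4] M [-0.09  0.1   0.02] w 58.9 j [0.08 0.43 1.48 0.   1.24 0.05]
knob [164. 101.] 692 [529.3 149.6] [42.6 41.2] 89.0 z 72.1
knob [260. 188.] 374 [630.9  57.8] [13.2 33.9] 1.8 z 72.3
pin/blk [181. 100.] 569 [527.9 149.7] [44.3 50.3] 1.3 z 42.1
pin/blk [ 76. 141.] 263 [414.8  99.3] [11.1 23.3] 6.6 z 41.1
pin/blk [147. 181.] 558 [492.4  53.4] [15.2 50.5] 1.5 z 38.3
pin/blk [234. 181.] 1062 [599.3  52.9] [41.5 50.6] 89.7 z 38.4
bed [403.  81.] 12485 [800.5 172.8] [160.4 136.6] 0.0 z 7.0
bed [221. 149.] 18073 [574.3  80.5] [192.7 205.6] 1.6 z 12.4
bed [398. 218.] 4786 [820.1  -6. ] [ 88.8 160.3] 89.5 z 7.5
bed [256. 295.] 2777 [ 631.6 -127.4] [173.7  47.2] 1.9 z 8.4
```

View pics/w4.png

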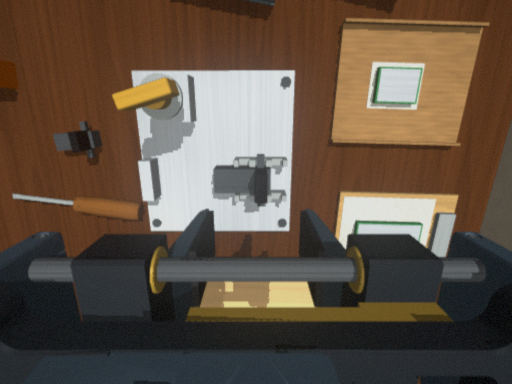

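The wrist view shows the stop's knob at (260,188), size 13 x 34, top z 72.3, centred at (630.9, 57.8). The orientation matches the jig, so I descend and grip.

Emit:
arm_command(
  slide=[
    [0,3.6,30],
    [0,0,40],
    [0,0,40],
    [0,0,20],
    [0,0,8],
    [0,0,0],
  ],
  spin=[0,0,0,0,0,0],
)

```text
time_s: 25.35
tool_pos: [630.6, 58.9, 43.6]
tcp_rot: [-3.139, -0.0, 1.6]
wrist_force: [0.5, 0.3, 0.1]
width: 59.2
grip_force: 0.0
```

Emit:
arm_command(
  slide=[
    [0,0,0],
    [0,0,0],
    [0,0,0],
    [0,0,0],
    [0,0,0],
    [0,0,0],
    [0,0,0],
    [0,0,0],
    [0,0,0],
  ],
  spin=[0,0,0,0,0,0,0,0,0],
  fingers=255,
)

```text
time_s: 26.25
tool_pos: [631.3, 58.8, 44.9]
tcp_rot: [-3.142, -0.0, 1.598]
wrist_force: [-0.4, 0.5, 2.5]
width: 13.5
grip_force: 40.0
```

Run:
```python
from h import *
q=jw(86,0); to(q[0],q[1],43,91.65)
```

```text
shift [ 0.7 -0.4  1.9] spin -0.09 | at [631.3  58.8  44.9] 91.56 t 26.25 F [-0.4  0.5  2.5] M [-0.09  0.24 -0.03] w 13.5 j [0.07 0.55 1.64 0.   0.95 0.05]
```

Emit:
arm_command(
  slide=[
    [0,0,-6],
    [0,0,-10],
    [0,0,0],
    [0,10,0],
    [0,10,0],
    [0,0,0],
    [0,0,0],
  ],
  spin=[0,0,0,0,0,0,0],
)

```text
time_s: 26.95
tool_pos: [651.5, 59.3, 60.1]
tcp_rot: [-3.141, -0.0, 1.598]
wrist_force: [0.1, 0.4, -1.6]
width: 13.9
grip_force: 40.0
```

Run:
```python
from h import *
q=jw(106,0); to(q[0],q[1],43,91.65)
```

```text
shift [ 0.8 -0.6 17.1] spin -0.1 | at [651.5  59.3  60.1] 91.55 t 26.95 F [ 0.1  0.4 -1.6] M [-0.14  0.   -0.02] w 13.9 j [0.07 0.56 1.57 0.   1.01 0.05]
```

Emit:
arm_command(
  slide=[
    [0,0,5],
    [0,0,5],
    [0,0,3],
    [0,0,2.5],
    [0,0,0],
    [0,0,0],
  ],
  spin=[0,0,0,0,0,0],
)

```text
time_s: 27.55
tool_pos: [651.4, 59.3, 45.2]
tcp_rot: [3.141, -0.0, 1.598]
wrist_force: [-0.7, 0.3, -1.1]
width: 13.8
grip_force: 40.0
```

Run:
```python
from h import *
q=jw(106,0); to(q[0],q[1],43,91.65)
```

```text
shift [ 0.8 -0.5  2.2] spin -0.09 | at [651.4  59.3  45.2] 91.56 t 27.55 F [-0.7  0.3 -1.1] M [-0.12  0.03  0.04] w 13.8 j [0.07 0.58 1.59 0.   0.97 0.05]
```

Emit:
arm_command(
  slide=[
    [0,0,0.7],
    [0,0,0],
    [0,0,0],
  ],
  spin=[0,0,0],
)

```text
time_s: 27.85
tool_pos: [651.5, 59.3, 44.9]
tcp_rot: [3.141, -0.0, 1.598]
wrist_force: [-1.2, -0.5, 1.0]
width: 13.9
grip_force: 40.0
```

Emit:
arm_command(
  slide=[
    [0,0,0],
    [0,0,0],
    [0,0,0],
    [0,0,0],
    [0,0,0],
    [0,0,0],
    [0,0,0],
    [0,0,-20],
    [0,0,-40],
    [0,0,-45],
    [0,0,-30],
    [0,0,0],
  ],
  spin=[0,0,0,0,0,0,0,0,0,0,0,0],
  fingers=73,
)

```text
time_s: 29.05
tool_pos: [654.3, 59.5, 185.4]
tcp_rot: [3.131, -0.001, 1.598]
wrist_force: [-0.3, 0.2, -0.1]
width: 64.8
grip_force: 0.0
```

Run:
```python
from h import *
to(539,-184,170,88)
p,d,W,c=cap('wrist','w5')
rects(W,64,80,'knob'); rects(W,32,43,'pin/blk'); 
p,d,W,c=cap('top','t5')
rects(W,12.3,24,'tile',100,(380,720,-370,-120))
```

```text
shift [-240.3 -121.8   15.4] spin 3.55 | at [654.3  59.5 185.4] 91.55 t 29.05 F [-0.3  0.2 -0.1] M [-0.13  0.   -0.03] w 64.8 j [0.07 0.46 1.42 0.   1.25 0.05]
knob [137. 101.] 729 [529.5 149.7] [43.4 40.8] 88.3 z 72.1
knob [253. 186.] 391 [652.1  58.8] [13.5 33. ] 1.1 z 72.1
pin/blk [157.  98.] 619 [536.  150.1] [28.6 49.5] 1.0 z 42.0
pin/blk [ 51. 141.] 273 [415.1  99.3] [10.9 23.3] 9.1 z 40.9
pin/blk [123. 180.] 569 [492.4  53.4] [15.  50.5] 1.5 z 38.2
pin/blk [227. 182.] 1124 [619.9  51.9] [49.8 40.9] 1.3 z 38.4
tile [401. 140.] 330 [ 640.3 -302.2] [55.3 45.2] 7.5 z 16.7
tile [356. 182.] 613 [ 537.9 -187.4] [44.2 93.6] 89.9 z 16.8
tile [402. 180.] 336 [ 542.2 -299.5] [43.6 52.1] 89.5 z 17.0
tile [403. 223.] 615 [ 436.6 -294.8] [49.1 97.8] 84.1 z 16.8
```

The stop sits in the far notch, with knob top z 72.1 as before and 21 mm further out. Now the first long tile.

Emit:
arm_command(
  slide=[
    [-30,-15,0],
    [-40,-20,0],
    [-43,-22,0],
    [-43,-22,0],
    [-43,-22,3],
    [-41,-20.8,3],
    [0,0,3],
    [0,0,0],
  ],
  spin=[0,0,0,0,0,0,3.5,0],
)

```text
time_s: 29.95
tool_pos: [534.2, -184.7, 168.2]
tcp_rot: [-3.137, -0.002, 1.534]
wrist_force: [1.0, -0.5, -0.2]
width: 65.0
grip_force: 0.0
```

```bash
cat >> h.py <<'E'
def tile(W,p,win):
    # white mirror face + green edge: top-face pixels only
    Z=np.nan_to_num(W[:,:,2]); m=(Z>13.2)&(Z<22)&(W[:,:,0]>win[0])&(W[:,:,0]<win[1])&(W[:,:,1]>win[2])&(W[:,:,1]<win[3])
    m=cv2.morphologyEx(m.astype(np.uint8),cv2.MORPH_OPEN,np.ones((3,3)))
    k,l,s,cc=cv2.connectedComponentsWithStats(m)
    for i in range(1,k):
        if s[i,4]<300: continue
        # ray-intersect with z=16.. just use xy of points
        q=W[l==i][:,:2]; mu=q.mean(0); e,V=np.linalg.eigh(np.cov(q.T)); a=np.degrees(np.arctan2(V[1,1],V[0,1]))%180
        r=cv2.minAreaRect(q.astype(np.float32))
        print('tile px',cc[i].round(),s[i,4],'mean',mu.round(1),'axis',a.round(1),'dims',(np.sqrt(12*e)).round(1),'rect',np.round(r[0],1),np.round(r[1],1),round(r[2],1))
E
python3 - <<'E'
from h import *
to(539,-184,11,88)
p,d,W,c=cap('wrist','w6'); tile(W,p,(380,720,-370,-120))
E
```

```text
shift [  0.9   4.7 157.2] spin -0.1 | at [ 534.2 -184.7  168.2] 87.9 t 29.95 F [ 1.  -0.5 -0.2] M [-0.08  0.07  0.  ] w 65.0 j [-0.35  0.34  1.66  0.    1.15 -0.32]
tile px [262. 179.] 2297 mean [ 541.  -185.1] axis 177.7 dims [40.5 89.8] rect [ 541.1 -185.6] [40.1 90. ] 88.0
tile px [266. 251.] 404 mean [ 543.2 -285.5] axis 178.0 dims [16.  49.7] rect [ 543.  -285.9] [15.9 48.9] 88.8
```

View pics/w6.png

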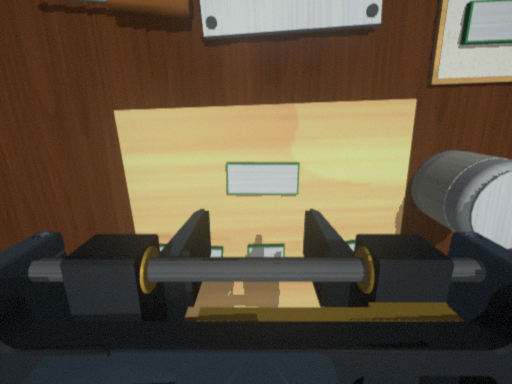

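The wrist view shows the long tile at (262,179), 40.1 x 90 mm, with its length along world x (axis 177.7°). I turn the tool so that the fingers close across its 40 mm width.

Emit:
arm_command(
  slide=[
    [0.6,6.5,0],
    [0,0,0],
    [0,0,0],
    [0,0,0],
    [0,0,0],
    [0,0,0],
    [0,0,0],
    [0,0,0],
    [0,0,0],
    [0,0,0],
    [0,0,0],
    [0,0,0],
  ],
  spin=[8.2,8.2,8.2,8.2,8.2,8.2,8.2,8.2,8.2,8.2,8.2,0],
)

```text
time_s: 31.2
tool_pos: [542.9, -182.3, 169.8]
tcp_rot: [-3.141, 0.001, -0.034]
wrist_force: [0.3, 0.1, 0.4]
width: 65.2
grip_force: 0.0
```

Run:
```python
from h import *
to(540.7,-184.3,11,-2.3)
p,d,W,c=cap('wrist','w7'); tile(W,p,(380,720,-370,-120))
```

```text
shift [ -2.1   2.1 158.8] spin 0.34 | at [ 542.9 -182.3  169.8] -1.96 t 31.2 F [0.3 0.1 0.4] M [-0.05  0.13  0.04] w 65.2 j [-0.34  0.35  1.64  0.    1.16  1.26]
tile px [354.  92.] 1646 mean [ 641.2 -298.9] axis 11.9 dims [40.4 49.8] rect [ 641.  -299.6] [50.  40.7] 9.9
tile px [258. 179.] 2237 mean [ 543.1 -185.2] axis 177.6 dims [40.2 89.9] rect [ 541.  -185.2] [40.  89.7] 87.7
tile px [348. 176.] 1289 mean [ 543.1 -297.3] axis 179.0 dims [40.6 50.3] rect [ 542.3 -298. ] [40.9 50.4] 89.8
tile px [347. 231.] 512 mean [ 469.2 -301.1] axis 43.1 dims [28.2 39.2] rect [ 464.1 -297.3] [41.1 38.2] 82.2
```

Emit:
arm_command(
  slide=[
    [-2,2.2,40],
    [0,0,45],
    [0,0,45],
    [0,0,20],
    [0,0,8],
    [0,0,0],
  ],
  spin=[0.3,0,0,0,0,0],
)

```text
time_s: 31.85
tool_pos: [540.3, -185.1, 11.6]
tcp_rot: [-3.141, 0.002, -0.04]
wrist_force: [0.4, 0.7, 0.3]
width: 64.9
grip_force: 0.0
```

Emit:
arm_command(
  slide=[
    [0,0,0],
    [0,0,0],
    [0,0,0],
    [0,0,0],
    [0,0,0],
    [0,0,0],
    [0,0,-5],
    [0,0,-15],
    [0,0,0],
  ],
  spin=[0,0,0,0,0,0,0,0,0],
  fingers=255,
  newtons=30,
)

```text
time_s: 32.75
tool_pos: [541.7, -186.2, 33.9]
tcp_rot: [3.141, -0.003, -0.043]
wrist_force: [0.3, -0.6, 0.2]
width: 39.1
grip_force: 30.0
```

Run:
```python
from h import *
q=jw(1.5,-13); print(q); to(q[0],q[1],90,1.65)
```

```text
[546.77369943  44.04858114]
shift [  -4.7 -230.2  -56.1] spin -4.09 | at [ 541.7 -186.2   33.9] -2.44 t 32.75 F [ 0.3 -0.6  0.2] M [-0.09  0.15 -0.04] w 39.1 j [-0.35  0.48  1.81 -0.    0.85  1.26]
```

Emit:
arm_command(
  slide=[
    [0,0,-28],
    [0,0,-28],
    [0,-25,0],
    [0,-35,0],
    [0,-40,0],
    [0,-40,0],
    [0,-40,0],
    [0,-35,0],
    [-4.7,-15,0],
    [0,0,0],
    [0,0,0],
    [0,0,0],
  ],
  spin=[0,0,0,0,0,0,0,0,-4.1,0,0,0],
)

```text
time_s: 33.95
tool_pos: [545.7, 43.4, 88.2]
tcp_rot: [3.141, 0.0, 0.027]
wrist_force: [0.6, 0.8, -1.2]
width: 39.6
grip_force: 30.0
```

Run:
```python
from h import *
q=jw(1.5,-12); print(q); to(q[0],q[1],26,1.65)
p,d,W,c=cap('wrist','w8'); rects(W,32,42,'rail/fence'); rects(W,66,80,'knob/tile',300)
```

```text
[546.74490548  45.04816651]
shift [ 1.1 -1.6 62.2] spin -0.08 | at [545.7  43.4  88.2] 1.57 t 33.95 F [ 0.6  0.8 -1.2] M [-0.03  0.15 -0.05] w 39.6 j [ 0.06  0.39  1.81 -0.    0.95  1.6 ]
rail/fence [204.  75.] 237 [654.6  84.4] [16.1 12.6] 1.0 z 38.3
rail/fence [270.  74.] 366 [654.5  34.3] [15.5 18.6] 87.3 z 38.3
rail/fence [239. 119.] 2412 [620.   58.1] [49.7 29.5] 1.5 z 38.4
rail/fence [143. 207.] 403 [544.4 143.4] [60.1 28.8] 58.8 z 37.9
knob/tile [235.  71.] 1276 [651.9  58.6] [14.3 34. ] 1.5 z 72.1
knob/tile [120. 225.] 808 [541.4 145.8] [35.8 16.3] 80.3 z 72.1
```

View pics/w8.png

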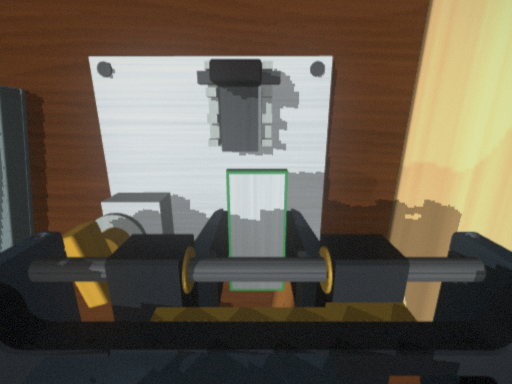

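Run:
```python
from h import *
to(547,45,26,1.65)
p,d,W,c=cap('wrist','w9'); Z=W[:,:,2]
m=(Z>80)&(Z<105); m[:, :225]=0; m[:,290:]=0; m[:160]=0;m[240:]=0
q=W[m]; print(m.sum(),np.nanmedian(q[:,2]),np.percentile(q[:,0],[1,50,97,99,100]).round(1))
for r in range(166,178): print(r, W[r,257].round(1), p[r,257])
print([np.nanmin(W[200,225:290,1][m[200,225:290]]),np.nanmax(W[200,225:290,1][m[200,225:290]])])
x=W[110:160,240]; print(x[[0,20,30,36,38,40,42,44,46]].round(1))
```

```text
shift [ 1.3 -1.7 62.4] spin -0.1 | at [545.8  43.3  88.4] 1.55 t 34.0 F [ 0.3 -0.1 -0.8] M [-0.01  0.19  0.02] w 39.5 j [ 0.06  0.39  1.81 -0.    0.95  1.6 ]
4374 91.22074576670747 [542.4 567.4 589.9 590.4 591. ]
166 [578.2  42.1  12.5] [209 216 219]
167 [577.   42.   11.3] [201 208 212]
168 [576.2  42.   11.9] [159 169 167]
169 [590.   42.5  84. ] [ 86 106  92]
170 [590.2  42.5  88.3] [ 70 104  79]
171 [590.   42.5  90.4] [ 76 132  90]
172 [589.5  42.5  91.2] [ 83 151 103]
173 [588.8  42.4  90.8] [121 171 136]
174 [588.3  42.4  91.6] [177 198 187]
175 [587.7  42.4  91.7] [206 214 215]
176 [586.8  42.4  90.7] [213 218 220]
177 [586.   42.4  90.2] [213 218 220]
[np.float64(22.698619035369926), np.float64(61.874297333757646)]
[[627.8  56.9  37.8]
 [612.4  56.7  39. ]
 [604.4  56.6  39.1]
 [599.6  56.6  39.5]
 [597.9  56.6  38.3]
 [596.3  56.6  38.8]
 [590.8  58.1  11.9]
 [589.   58.1  12.3]
 [587.2  58.1  12.4]]
```

The tile's front edge is at x 590.2 and the stop face at 595.5, so I correct by +2.5 mm and lower it. It stays about 12 mm to the -y side so the gripper body clears the raised nut.

Emit:
arm_command(
  slide=[
    [2.5,-1.5,0],
    [0,0,20],
    [0,0,25],
    [0,0,15],
    [0,0,6],
    [0,0,0],
    [0,0,0],
  ],
  spin=[-0.1,0,0,0,0,0,0],
)

```text
time_s: 34.75
tool_pos: [548.9, 45.8, 23.1]
tcp_rot: [-3.141, -0.001, 0.03]
wrist_force: [0.3, 0.1, -1.0]
width: 39.5
grip_force: 30.0
```

Emit:
arm_command(
  slide=[
    [0,0,1.5],
    [0,0,1.5],
    [0,0,0],
  ],
  spin=[0,0,0],
)

```text
time_s: 35.05
tool_pos: [548.2, 45.9, 19.7]
tcp_rot: [-3.142, -0.001, 0.031]
wrist_force: [-1.0, 0.1, -0.1]
width: 39.2
grip_force: 30.0
```

Emit:
arm_command(
  slide=[
    [0,0,1.5],
    [0,0,1],
    [0,0,0],
  ],
  spin=[0,0,0],
)

```text
time_s: 35.35
tool_pos: [548.3, 45.9, 17.6]
tcp_rot: [-3.141, -0.001, 0.031]
wrist_force: [-1.3, -0.9, 4.8]
width: 39.7
grip_force: 30.0
```

Run:
```python
from h import *
to(547,45,26,1.65)
```

```text
shift [-1.3  0.9 -8.4] spin 0.11 | at [548.3  45.9  17.6] 1.76 t 35.35 F [-1.3 -0.9  4.8] M [-0.07  0.39  0.03] w 39.7 j [0.06 0.48 1.88 0.   0.79 1.6 ]
```

Emit:
arm_command(
  slide=[
    [0,0,0],
    [0,0,0],
    [0,0,0],
    [0,0,0],
    [0,0,0],
    [0,0,-20],
    [0,0,-40],
    [0,0,-45],
    [0,0,-40],
    [0,0,0],
  ],
  spin=[0,0,0,0,0,0,0,0,0,0],
  fingers=73,
)

```text
time_s: 36.35
tool_pos: [551.9, 46.1, 168.0]
tcp_rot: [-3.141, -0.013, 0.031]
wrist_force: [0.3, -0.8, 0.6]
width: 65.0
grip_force: 0.0
```

Run:
```python
from h import *
p,d,W,c=cap('wrist','w10'); tile(W,p,(480,620,0,100)); rects(W,32,42,'rail/fence')
p,d,W,c=cap('top','t10'); tile(W,p,(380,720,-370,-120))
to(437,-297,150,-6)
```

```text
tile px [257. 183.] 2190 mean [550.1  44.4] axis 1.0 dims [39.9 90.5] rect [545.7  44.3] [93.7 40. ] 1.8
rail/fence [493.  10.] 244 [ 738.3 -187.4] [39.   5.8] 66.4 z 36.5
rail/fence [269.  93.] 180 [655.6  33.8] [15.7 13.9] 2.0 z 38.4
rail/fence [246. 125.] 1281 [620.1  57.8] [49.4 29.9] 1.3 z 38.4
rail/fence [ 15. 164.] 1614 [572.9 326.1] [35.5 89.6] 80.0 z 36.5
rail/fence [174. 192.] 197 [529.9 150.2] [39.8 50.7] 1.5 z 39.3
rail/fence [247. 232.] 523 [492.4  54.5] [14.8 49.3] 1.5 z 38.3
tile px [403. 222.] 550 mean [ 437.3 -296.2] axis 176.1 dims [40.  87.3] rect [ 437.  -296.5] [40.9 89.8] 86.2
shift [-121.8  339.4   12.7] spin 7.76 | at [548.3  45.9 162.7] 1.76 t 36.45 F [-0.2  0.6  0.1] M [-0.06  0.26 -0.01] w 64.9 j [0.06 0.32 1.7  0.   1.12 1.6 ]
```

Emit:
arm_command(
  slide=[
    [-10,25,0],
    [-14,40,0],
    [-15,42,0],
    [-15,42,0],
    [-15,42,0],
    [-15,42,0],
    [-15,42,0],
    [-14,40,0],
    [-8.8,24.4,0],
    [0,0,0],
    [0,0,0],
  ],
  spin=[0,0,0,0,0,0,0,0,5.6,0,0],
)

```text
time_s: 37.55
tool_pos: [435.8, -296.5, 160.2]
tcp_rot: [-3.139, 0.003, -0.067]
wrist_force: [-0.1, -0.5, -0.3]
width: 65.1
grip_force: 0.0
```

Run:
```python
from h import *
p,d,W,c=cap('wrist','w11'); tile(W,p,(380,720,-370,-120))
to(437,-296,10,-3.9)
```

```text
tile px [247.   6.] 473 mean [ 620.6 -300.1] axis 92.4 dims [11.3 38.7] rect [ 620.2 -302.9] [13.8 40.6] 0.6
tile px [254. 114.] 1620 mean [ 514. -300.] axis 179.6 dims [40.  50.1] rect [ 513.5 -300. ] [40.1 50. ] 89.3
tile px [255. 178.] 2364 mean [ 439.4 -296.1] axis 175.0 dims [39.9 90.3] rect [ 437.3 -296.1] [39.4 90.3] 85.0
shift [ 8.000e-01 -1.000e-01  1.505e+02] spin 0.1 | at [ 436.2 -296.   160.5] -3.8 t 37.6 F [-0.5  0.6 -0.2] M [ 0.02  0.18 -0.03] w 65.1 j [-0.62  0.29  1.75  0.    1.1   1.02]
```

The short tile that was at x 542 is now at x 514, so it was knocked by itself. The second long tile is still at (437, -296), axis 175°, and I pick it up.

Emit:
arm_command(
  slide=[
    [1,-0.5,35],
    [0,0,45],
    [0,0,40],
    [0,0,20],
    [0,0,8.5],
    [0,0,1.5],
    [0,0,0],
  ],
  spin=[1.2,0,0,0,0,0,0],
)

```text
time_s: 38.3
tool_pos: [438.7, -296.5, 12.7]
tcp_rot: [3.141, -0.001, -0.087]
wrist_force: [-0.4, 0.8, 0.6]
width: 65.1
grip_force: 0.0
```

Emit:
arm_command(
  slide=[
    [0,0,0],
    [0,0,0],
    [0,0,0],
    [0,0,0],
    [0,0,0],
    [0,0,0],
    [0,0,-5],
    [0,0,-30],
    [0,0,-45],
    [0,0,0],
  ],
  spin=[0,0,0,0,0,0,0,0,0,0],
  fingers=255,
  newtons=30,
)

```text
time_s: 39.3
tool_pos: [441.1, -299.1, 97.2]
tcp_rot: [3.136, -0.01, -0.088]
wrist_force: [0.5, -1.2, -0.4]
width: 39.2
grip_force: 30.0
```

Run:
```python
from h import *
to(548.2,45.9,90,1.7)
```

```text
shift [  76.4 -353.1    7.2] spin -6.74 | at [ 441.1 -299.1   97.2] -5.04 t 39.3 F [ 0.5 -1.2 -0.4] M [-0.08  0.12  0.03] w 39.2 j [-0.62  0.35  1.84 -0.    0.94  1.04]
```

Emit:
arm_command(
  slide=[
    [5,-20,0],
    [7,-31,0],
    [9,-40,0],
    [9,-40,0],
    [9,-40,0],
    [9,-40,0],
    [9,-40,0],
    [9,-40,0],
    [8,-35,0],
    [5,-25,0],
    [0,0,0],
    [0,0,0],
  ],
  spin=[0,0,0,0,0,0,0,0,0,0,-6.7,0],
)

```text
time_s: 40.5
tool_pos: [546.9, 46.8, 91.1]
tcp_rot: [3.141, 0.002, 0.031]
wrist_force: [-0.7, 0.5, 0.0]
width: 39.3
grip_force: 30.0
```

```bash
cat > m.py <<'E'
from h import *
to(548.2,45.9,90,1.7)
p,d,W,c=cap('wrist','w12'); Z=W[:,:,2]; to(548.2,45.9,90,1.7)
m=(Z>75)&(Z<105); m[:, :225]=0; m[:,290:]=0; m[:160]=0;m[240:]=0
q=W[m]; print(m.sum(),np.nanmedian(q[:,2]),'front x',np.percentile(q[:,0],[97,99]).round(1))
print('y',[np.nanmin(W[200,225:290,1][m[200,225:290]]),np.nanmax(W[200,225:290,1][m[200,225:290]])])
rects(W,32,42,'rail/fence'); rects(W,13.5,28,'low',200)
E
python3 m.py
```

```text
shift [1.3 0.9 1.1] spin 0.05 | at [546.9  46.8  91.1] 1.75 t 40.5 F [-0.7  0.5  0. ] M [-0.08  0.18  0.  ] w 39.3 j [ 0.06  0.39  1.8  -0.    0.96  1.6 ]
shift [1.4 0.3 1.2] spin -0.12 | at [546.8  46.2  91.2] 1.58 t 40.55 F [-0.2  0.8 -1.3] M [-0.06  0.15 -0.  ] w 39.4 j [ 0.06  0.39  1.8  -0.    0.96  1.61]
4307 95.00236991336516 front x [590.7 591.1]
y [np.float64(26.47193605940187), np.float64(65.32801923103517)]
rail/fence [210.  77.] 244 [653.8  85. ] [15.9 11.6] 8.6 z 38.2
rail/fence [275.  80.] 235 [652.1  33.8] [ 8.6 14.1] 1.0 z 38.3
rail/fence [244. 120.] 2365 [620.   57.8] [49.7 30. ] 1.6 z 38.4
rail/fence [148. 207.] 400 [544.8 142.8] [59.5 27.3] 58.4 z 38.4
low [ 16. 162.] 2439 [569.  267.1] [ 15.6 146.5] 85.5 z 22.2
low [220. 116.] 370 [622.3  79.4] [51.4 10.3] 5.2 z 26.8
low [258. 161.] 770 [585.1  44.3] [15.8 41.9] 2.2 z 20.6
low [157. 203.] 445 [541.3 143.1] [68.2 34.3] 55.7 z 20.9
low [284. 298.] 372 [441.7  15.9] [36.6 23.7] 13.4 z 25.0
```

Emit:
arm_command(
  slide=[
    [2.2,1.5,0],
    [0,0,20],
    [0,0,22],
    [0,0,15],
    [0,0,5],
    [0,0,0],
    [0,0,1.5],
    [0,0,0],
    [0,0,0],
  ],
  spin=[0,0,0,0,0,0,0,0,0],
)

```text
time_s: 41.45
tool_pos: [550.1, 44.6, 29.2]
tcp_rot: [-3.141, -0.001, 0.029]
wrist_force: [0.3, -0.1, -0.5]
width: 39.2
grip_force: 30.0
```

Emit:
arm_command(
  slide=[
    [0,0,1.5],
    [0,0,0.5],
    [0,0,0],
  ],
  spin=[0,0,0],
)

```text
time_s: 41.75
tool_pos: [549.6, 44.6, 26.5]
tcp_rot: [-3.142, 0.0, 0.029]
wrist_force: [0.3, -0.0, 0.0]
width: 39.7
grip_force: 30.0
```

Emit:
arm_command(
  slide=[
    [0,0,1.5],
    [0,0,1],
    [0,0,0],
  ],
  spin=[0,0,0],
)

```text
time_s: 42.05
tool_pos: [549.7, 44.6, 24.6]
tcp_rot: [-3.142, -0.0, 0.029]
wrist_force: [-1.4, -0.6, 5.0]
width: 39.3
grip_force: 30.0
```

Both tiles are down. I release, rise and look before squaring the stack onto the centre line.

Emit:
arm_command(
  slide=[
    [0,0,0],
    [0,0,0],
    [0,0,0],
    [0,0,0],
    [0,0,0],
    [0,0,-20],
    [0,0,-40],
    [0,0,-45],
    [0,0,-35],
    [0,0,0],
    [0,0,0],
  ],
  spin=[0,0,0,0,0,0,0,0,0,0,0],
  fingers=73,
)

```text
time_s: 43.15
tool_pos: [549.7, 44.6, 164.5]
tcp_rot: [-3.141, -0.001, 0.029]
wrist_force: [0.2, -0.3, -1.2]
width: 64.6
grip_force: 0.0
```

Run:
```python
from h import *
p,d,W,c=cap('wrist','w13'); rects(W,23,33,'top tile',300,(480,620,0,100)); rects(W,32,42,'rail/fence'); rects(W,17.5,22.5,'lower',20,(480,620,0,100))
to(546.5,0,160,91.65)
```

```text
top tile [256. 182.] 2474 [548.7  43.1] [89.8 40. ] 1.6 z 28.7
rail/fence [500.   5.] 168 [ 736.5 -189.2] [26.9  3.4] 68.9 z 36.4
rail/fence [245. 121.] 1324 [620.1  58.1] [49.3 29.4] 1.7 z 38.4
rail/fence [ 13. 162.] 1395 [572.3 321.6] [29.9 89.5] 76.7 z 36.4
rail/fence [173. 192.] 243 [527.5 150. ] [44.5 50.4] 1.6 z 38.2
rail/fence [246. 230.] 517 [492.4  54.3] [14.5 49. ] 1.7 z 38.3
lower [239. 167.] 35 [567.1  64.5] [41.1  0.2] 0.6 z 20.6
lower [253. 220.] 34 [499.3  46.1] [ 1.2 33.1] 0.8 z 20.1
shift [-3.6 44.5  3.1] spin -89.99 | at [548.8  44.5 163.1] 1.66 t 43.2 F [-0.1  0.2  0. ] M [-0.03  0.19 -0.07] w 65.3 j [0.06 0.32 1.7  0.   1.12 1.6 ]
```

View pics/w13.png

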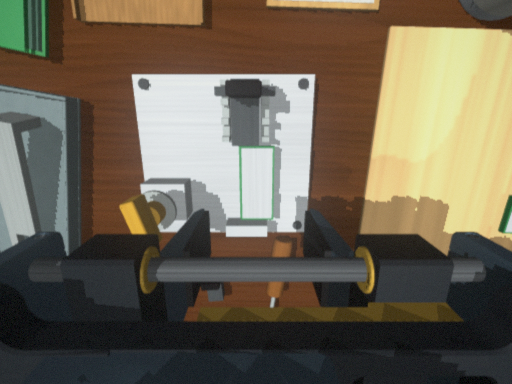

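The wrist view shows the tiles stacked flat at (256,182), the top one 89.8 x 40, 1.6°, z 28.7, lying 13 mm to the -y side of the centre line. I'll push both squarely with two open fingers from the -y side.

Emit:
arm_command(
  slide=[
    [-1,20,0],
    [-1.3,24,0],
    [0,0,0],
    [0,0,0],
    [0,0,0],
    [0,0,0],
    [0,0,0],
    [0,0,0],
    [0,0,0],
    [0,0,0],
    [0,0,0],
    [0,0,0],
  ],
  spin=[0,0,-8.5,-8.5,-8.5,-8.5,-8.5,-8.5,-8.5,-8.5,-8.5,-8.5],
  fingers=117,
)

```text
time_s: 44.4
tool_pos: [547.3, 0.6, 161.6]
tcp_rot: [-3.137, 0.0, 1.519]
wrist_force: [0.2, 0.7, -0.6]
width: 49.2
grip_force: 0.0
```

Emit:
arm_command(
  slide=[
    [0,0,0],
    [0,0,40],
    [0,0,45],
    [0,0,35],
    [0,0,20],
    [0,0,6],
    [0,0,0],
    [0,0,0],
  ],
  spin=[-5,0,0,0,0,0,0,0],
)

```text
time_s: 45.2
tool_pos: [549.1, 0.6, 18.4]
tcp_rot: [3.141, -0.0, 1.6]
wrist_force: [-0.2, -0.4, -0.1]
width: 49.5
grip_force: 0.0
```

Run:
```python
from h import *
to(547.5,21.3,16,91.65)
```

```text
shift [20.8 -1.   2.4] spin 0.01 | at [549.1   0.6  18.4] 91.66 t 45.2 F [-0.2 -0.4 -0.1] M [-0.1   0.08  0.02] w 49.5 j [-0.02  0.48  1.88  0.    0.79 -0.05]
```

Emit:
arm_command(
  slide=[
    [0,-0.7,3],
    [3,0,0],
    [3,0,0],
    [2,0,0],
    [2,0,0],
    [2,0,0],
    [2,0,0],
    [2,0,0],
    [2,0,0],
    [1,0,0],
    [0,0,0],
  ],
  spin=[0,0,0,0,0,0,0,0,0,0,0],
)

```text
time_s: 46.3
tool_pos: [547.4, 19.8, 14.9]
tcp_rot: [3.142, -0.0, 1.6]
wrist_force: [0.9, -0.5, 0.5]
width: 49.5
grip_force: 0.4
```

```bash
cat > k.py <<'E'
from h import *
to(547.5,21.3,16,91.65)
p,d,W,c=cap('wrist','w14'); rects(W,23,33,'top tile',300,(480,620,0,100)); rects(W,32,42,'rail/fence',100,(480,660,0,100)); rects(W,17,22.5,'lower',20,(480,620,0,100))
p,d,W,c=cap('top','t14'); rects(W,23,33,'TOP tile',100,(480,592,0,100));
E
python3 k.py
```

```text
shift [ 1.5  0.2 -1.1] spin 0.01 | at [547.4  19.8  14.9] 91.66 t 46.3 F [ 0.9 -0.5  0.5] M [-0.25  0.05 -0.02] w 49.5 j [ 0.01  0.48  1.88  0.    0.78 -0.01]
top tile [365. 148.] 373 [609.1  78.9] [21.7  8.3] 1.4 z 27.6
top tile [177. 178.] 420 [498.9  55.6] [13.7 51.9] 17.0 z 28.3
top tile [262. 184.] 10118 [561.9  40.3] [117.5  71.4] 1.7 z 28.6
rail/fence [398. 185.] 6660 [626.9  58.1] [64.5 65.9] 89.7 z 38.2
rail/fence [355. 151.] 213 [601.5  78.9] [8.  6.1] 89.8 z 38.0
rail/fence [389. 150.] 278 [620.7  79.3] [7.9 8. ] 1.6 z 38.0
rail/fence [163. 186.] 2354 [492.6  53.6] [14.9 50.3] 1.9 z 38.2
rail/fence [348. 223.] 193 [602.6  34.8] [6.  8.7] 4.8 z 38.0
rail/fence [379. 223.] 250 [622.   35.1] [9.  8.2] 89.5 z 37.8
rail/fence [211. 230.] 194 [522.1  23.3] [ 8.9 27.5] 23.3 z 36.9
rail/fence [302. 229.] 191 [573.3  25.4] [26.4  9.6] 67.9 z 37.2
lower [343. 146.] 48 [599.7  79.9] [9.5 4.4] 58.0 z 20.5
lower [181. 175.] 212 [499.1  55.8] [13.4 51.6] 16.8 z 19.6
lower [235. 150.] 60 [532.4  74.8] [30.9  0.3] 1.7 z 18.3
lower [278. 150.] 43 [559.7  75.6] [20.1  0.4] 2.2 z 18.4
lower [313. 150.] 39 [581.3  76.2] [20.7  0.2] 1.4 z 18.3
lower [342. 158.] 27 [600.5  71.7] [9.9 0.3] 2.0 z 19.0
lower [336. 215.] 20 [600.1  33.5] [0.5 5.4] 1.9 z 20.0
lower [293. 238.] 44 [572.8  15.9] [ 0.4 26.7] 1.7 z 19.2
lower [220. 234.] 23 [523.  17.] [ 0.4 15.7] 1.1 z 19.6
```

Emit:
arm_command(
  slide=[
    [0.7,0,0],
    [0,0,0],
    [-8,0,0],
    [-12,0,0],
    [0,0,-30],
    [0,0,-45],
    [0,0,-45],
    [0,0,-25],
    [0,0,0],
    [0,0,0],
  ],
  spin=[0,0,0,0,0,0,0,0,0,0],
)

```text
time_s: 47.4
tool_pos: [547.6, -0.4, 159.9]
tcp_rot: [3.141, -0.0, 1.599]
wrist_force: [-0.0, -0.8, -0.7]
width: 49.3
grip_force: 0.0
```

```bash
python3 k.py
python3 - <<'E'
from h import *
p,d,W,c=cap('side','s15'); p2,_,_,_=cap('top','t15')
a=cv2.resize(p[110:320,140:420,::-1],(560,420),interpolation=3); b=cv2.resize(p2[40:260,110:450,::-1],(680,440),interpolation=3)
w=cv2.imread('pics/w14.png')
cv2.imwrite('pics/final.png',np.hstack([cv2.resize(a,(400,300)),cv2.resize(w,(400,300))]))
E
```

```text
shift [ 21.7   0.5 143.9] spin -0.03 | at [ 5.476e+02 -4.000e-01  1.599e+02] 91.62 t 47.4 F [-0.  -0.8 -0.7] M [-0.09  0.03 -0.01] w 49.3 j [-0.02  0.32  1.71  0.    1.11 -0.05]
top tile [259. 133.] 3026 [549.1  55.6] [92.3 39.3] 1.6 z 28.7
rail/fence [330. 130.] 1660 [627.5  65.6] [65.8 45.9] 1.7 z 38.3
rail/fence [207. 134.] 653 [492.4  53.5] [14.5 48.7] 1.4 z 38.4
rail/fence [349. 156.] 198 [648.   33.4] [13.8 22.5] 69.3 z 38.0
lower [308. 150.] 25 [608.5  38.2] [21.4  7.3] 22.6 z 18.7
```

View pics/final.png

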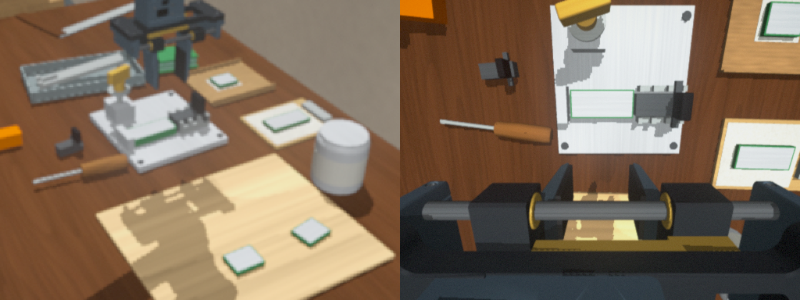

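The composite shows both long tiles stacked squarely between fence and stop. Their centre is at y 55.6 against 56 wanted, angle 1.6°, top z 28.7. The strap is in the tray, the nut is up, and only the short tiles remain on the board, so I hand the job in.

```bash
python3 -c "
from bench import bot
print(bot.job_done())"
```

```text
the job is handed in; nothing more can be done
None
```

The job is handed in: the nut is fully unscrewed, the strap is in the tray, the stop is in the long notch, and both long tiles are stacked squarely in the jig; I left the short tiles alone, though one was knocked about 28 mm along the board while the arm was away from it.

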